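# Load the ware turner and hold its key at run

## Robot

A 6-joint arm with a two-finger parallel gripper is mounted at the origin on the work surface. World frame = base frame: x ahead of the robot, y to its left, z up, the work surface at z = 0. Lengths are in m, angles in rad, forces in N, time in s.
With the tool pointing down it reaches from about 0.3 to 0.775 m from the base axis. Payload 14.6 kg.
Tool frame: the origin (TCP) lies on the centre line of the jaws, within the pads' length; the fingertips stand 19 mm ahead of it and the grasp point (between the pads) is the TCP; z points along the fingers, y is the direction in which the jaws open and shut (so a half turn about z gives the same grasp; the last joint's range is limited). The gripper opens to 94 mm and grips with 3 to 60 N. Pads are 16 mm wide; open, the fingers measure 119 mm over their backs; the gripper's body (75 mm by 177 mm) begins 78 mm behind the grasp point.
Start: joints at [-1.298, 0.3, 1.521, -0, 1.321, -0.067], TCP at [0.183, -0.519, 0.224] pointing down, gripper open.
Joint ranges: [-3.03, 3.03], [-0.79, 2.21], [0.23, 2.52], [-1.04, 4.18], [0, 3.07], [-2.55, 2.55]. Speed limits (rad/s): [2.22, 2.22, 2.57, 3.14, 3.14, 3.14].

## Interface

Orientations are given as [roll, pitch, yaw] about the fixed x, y, z axes, in that order (R = Rz(yaw) Ry(pitch) Rx(roll)).
In Python, from station import ctrl gives the robot as it stands. The module is installed in compiled form; this text tells all that it offers.
- The arm moves only by the shell command python3 -m creep 'ROWS' [FORCE]. ROWS is a JSON object of lists of equal length, an entry for each row: "translation": the shift along the world's x, y, z in mm, a list of three; "yaw": the turn about the world's z in rad; "gripper": the closure in counts, from 0 (fully open) to 255 (shut). A call has 1 to 5 rows; each row is the pose to reach, as a shift and turn from the pose measured when the call began; what a row does not reach only later rows make up. A row lasts 1/12 s, in which the tool goes at most 41.7 mm and 7.16 degrees, less where a joint would pass 70% of its speed; a pose out of reach is approached as far as the arm can. A call with a gripper value outside its range is refused whole. The fingers move at their own pace and stop on an object; FORCE is the grip in N (left out, the last holds). Time passes only in rows, so rows that repeat a pose let the fingers close. It gives the time, the measured TCP pose, the force and the opening at its end, in the units of the state.
- ctrl.get_obs(): the state, without advancing time (a new reading comes with each control period).
- ctrl.camera(name): name is "scene" or "top" or "wrist"; returns a dict with "pixels" (420x560x3 uint8, red, green, blue), "depth" (420x560 float32, m along the optical axis (not along the pixel's ray), 0 where there is no reading), "fx", "fy", "cx", "cy" (pixels), "R" (3x3) and "t" (3): a world point X has camera coordinates R X + t; the wrist camera has in their place "tool_from_camera" (4x4, takes a point from camera to tool coordinates, whose origin is the TCP and whose axes are the flange's). Camera axes: x right, y down, z forward; pixel columns grow to the right and rows downward; lengths in m; the calibration is good to about 2 mm. A picture is of the moment at which its call begins: read the wrist's pose just before it.
- ctrl.hand_in(): hands the job in, once; it reports no verdict.
The state is a dict: "time_s": time; "qpos": joint angles; "joint_vel": joint speeds; "tau": joint torques, N m; "ee_pos": TCP position; "eef_rot": TCP orientation; "force": force on the tool from outside, world axes, zero at the start; "moment": the same for the moment, N m; "grip_width": finger opening in m.
Only numpy, scipy, OpenCV 4.12 (cv2) and the standard library are available. Lean on these libraries where they do the work, as an engineer would, in place of code of your own. Each camera call takes 0.05 s, during which the arm holds its last target. There are 200 camera calls.

## Task

Gently lay the standing white-and-blue vase on its side, centred on the four rubber rollers of the ware turner, foot towards the blue drive head, and let go of it. Then take the red-headed key from the wooden block, work it fully home past the sticky wafers of the switch on the drive head, then turn it a quarter turn clockwise to its stop and finish still gripping it there against its return spring, since the rollers are driven only while the key is held. Leave the other keys and everything else on the bench alone.

Things in the scene. Friction and masses are not known exactly. Their poses are not given: they have to be found in the camera images.
- vase: White ceramic bottle vase with blue bands, at first standing on its foot on the bench, 0.24-0.42 kg. Straight cylinder 58 mm in diameter from its foot to 105 mm, then shoulder and 25 mm neck, 160 mm tall in all. Origin: centre of the foot; z along the vase from foot to mouth.
- vase_mid (a point): Point on the vase's axis half way up its straight part, 52.5 mm above the foot: the place to grip it; same axes as the vase.
- vase_foot (a point): Centre of the vase's foot.
- vase_mouth (a point): Centre of the vase's mouth, 160 mm from the foot.
- turner: Roller ware turner, fixed, long side along its x. Origin on the bench under the middle of the roller cradle; x horizontal, towards the drive head, z up. Drive head: blue box, x 77 to 183, y -75 to 75, 70 mm high; on its top a red mushroom stop (36 mm wide, 29 mm tall) at x 150, y 46 and two small controls up to 10 mm tall at x 98, y 28 and 58. Base plate 12 mm thick, 130 mm wide.
- cradle (a point): Where vase_mid belongs, 74.6 mm above the bench; axes as the turner's. The vase lies along x on four black rubber rollers that do not turn: 28 mm diameter, 14 mm wide, axles 42 mm up at y +/-28, centred at x +/-34 (41 mm free between the front and rear pairs for the fingers; 8 mm shafts along the axles). Bearing posts at x -66 are 48 mm high.
- keyhole (a point): Centre of the keyhole mouth, on the flat brass face of the round lock plug (25 mm, in a steel bezel) on top of the drive head, 74 mm above the bench at turner x 128, y -36. Keyway straight down, 11.4 x 5.2 mm, 36 mm deep, mouth countersunk by 2 mm all round. Axes turn with the plug: x along the long side of the slot (the turner's x when not turned), z up.
- plug (a joint): Angle of the lock plug, rad: 0 as found, slot along the turner's x; grows clockwise seen from above to a stop at 1.5. A spring turns it back (0.06 N m at 0 to 0.14 N m at the stop with friction). Three sprung sticky wafers inside, 9, 15 and 21 mm down, resist the key: straight 10 to 18 N, less with a small wiggle.
- keyblock: Fixed wooden block 160 x 56 mm, 45 mm high, origin centre of underside, z up; three slots 48 mm apart along its x hold three keys upright, heads up, in any order.
- key_red: Key with red plastic head, standing blade down in the block. Origin: underside of the collar, where the blade starts; z up; x along the broad side of head and blade. Steel collar 22 x 9 x 5 mm, then the head, 28 (x) x 10 (y) mm, z 5 to 33 mm; blade 10 (x) x 4 (y) mm to z -30, pointed, fits either way round. Home when the collar sits on the plug's face. 30 g.
- key_blue: Same key with a blue head, in the block; to be left alone.
- key_yellow: Same key with a yellow head, in the block; to be left alone.
- jar_a: Lidded white glaze jar with a blue band, 54 mm diameter, 59 mm tall, standing at the back of the bench; origin centre of underside. To be left alone.
- jar_b: Like jar_a, to be left alone.
- jar_c: Like jar_a with a terracotta band, to be left alone.
- brush: Paint brush with dark handle lying on the bench, 210 mm long, 10 mm thick, along its x; to be left alone.
- phone: Black phone lying flat, 72 x 148 x 9 mm, to be left alone.
- dish: White ceramic dish, 80 mm wide, 30 mm high, to be left alone. Fixed equipment to steer clear of: plate on a banding wheel, 125 mm high, right edge (x 0.29 to 0.55, y below -0.53); kiln, 255 mm high, right rear (x above 0.57, y below -0.45); brush pot, 210 mm high, rear (0.84, -0.29); pot rack, 330 mm high, left edge (x 0.24 to 0.66, y above 0.53); books, 40 mm high, left (0.18, 0.54).

How it is judged:
By the outcome, as a careful person would: the job done as asked, in the order asked, and still so for the second after the job is handed in, while the arm keeps its last pose, push and grip.
It also fails if it takes over 69 s, if anything falls off the work surface, if the arm or the gripper's body presses on something with over 40 N, if the wrist force passes 120 N, or if a joint passes its speed limit or range.

## Working session

There is one attempt and no reset: what is moved stays moved. The work goes in short steps, Python scripts to look and compute and a shell command to move; the robot and the scene stay as the last step left them, time stands still between calls to the robot, and variables do not carry over. Pictures are saved under pics/ and viewed, about 8 in all and at most 12, crops included, and the job is handed in when it is done.

```bash
mkdir -p pics; cat > h.py <<'E'
import numpy as np, cv2
from station import ctrl
from scipy.spatial.transform import Rotation as Ro
def snap(n,save):
    o=ctrl.get_obs(); c=ctrl.camera(n); c={k:(np.array(v) if isinstance(v,(list,tuple)) else v) for k,v in c.items()}
    if n=="wrist":
        T=np.eye(4);e=np.array(o["eef_rot"]);T[:3,:3]=Ro.from_euler("xyz",e).as_matrix() if e.size==3 else e.reshape(3,3)
        T[:3,3]=o["ee_pos"]; W=T@np.array(c["tool_from_camera"]); c["W"]=W
    else:
        R=np.array(c["R"]);W=np.eye(4);W[:3,:3]=R.T;W[:3,3]=-R.T@np.array(c["t"]);c["W"]=W
    np.savez(f"pics/{save}.npz",**c)
    cv2.imwrite(f"pics/{save}.png",np.array(c["pixels"])[:,:,::-1]); return c
def load(s): return dict(np.load(f"pics/{s}.npz"))
def pts(c):  # world point per pixel
    v,u=np.mgrid[:420,:560]; d=c["depth"]
    P=np.stack([(u-c["cx"])/c["fx"]*d,(v-c["cy"])/c["fy"]*d,d],-1)
    return P@c["W"][:3,:3].T+c["W"][:3,3]
def onz(c,u,v,z):
    r=c["W"][:3,:3]@np.array([(u-c["cx"])/c["fx"],(v-c["cy"])/c["fy"],1]);o=c["W"][:3,3]
    return o+r*(z-o[2])/r[2]
E
python3 - <<'E'
from h import *
print(ctrl.get_obs())
c=snap("top","top0"); print(c["W"],c["fx"],c["cx"],c["cy"]); snap("scene","scene0")
E
```

```text
{'time_s': 0.0, 'qpos': array([-1.29760019e+00,  3.00472756e-01,  1.52158786e+00, -7.79225017e-06,
        1.32072687e+00, -6.65783603e-02]), 'joint_vel': array([ 0.00086793, -0.00109803, -0.00027868,  0.00014545,  0.00035821,
        0.00141041]), 'tau': array([ 2.55375220e-03, -5.31804514e+01, -3.52740777e+01,  7.09030917e-02,
        2.43934459e-02, -1.06055393e-04]), 'ee_pos': array([ 0.18323982, -0.51831204,  0.22388255]), 'eef_rot': array([-3.14039997e+00, -7.19598527e-05,  3.39776389e-01]), 'force': array([ 0.58870998, -0.50507072, -0.17730089]), 'moment': array([-0.00642082, -0.02015228, -0.00618418]), 'grip_width': 0.09376117827790587}
[[-0.02631626 -0.99732072  0.06825568  0.44957405]
 [-0.99956293  0.02717239  0.01164491  0.00752712]
 [-0.01346838 -0.0679194  -0.9975999   1.16141797]
 [ 0.          0.          0.          1.        ]] 435.7528414266245 281.6794096249189 210.35455524433434
```

View pics/top0.png

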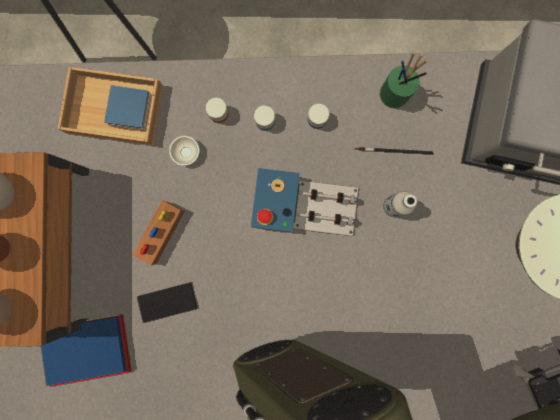

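View pics/scene0.png

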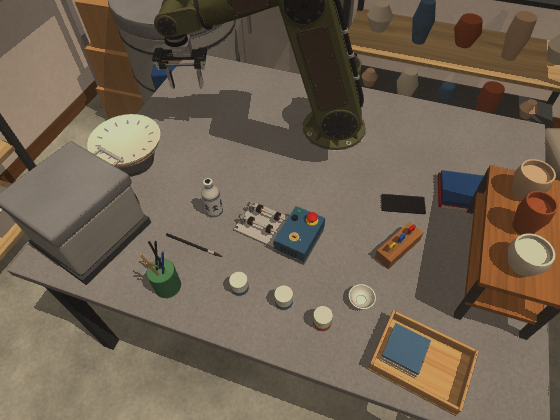

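```bash
python3 - <<'E'
from h import *
c=load("top0"); P=pts(c); v,u=np.mgrid[:420,:560]
def box(n,m,um):
    q=m&(u>um[0])&(u<um[1])&(v>um[2])&(v<um[3]); p=P[q]
    r=cv2.minAreaRect((p[:,:2]*1000).astype(np.float32)); print(n,len(p),r,np.median(p,0)); return p
z=P[...,2]
box("head",(z>.064)&(z<.074),(240,310,160,240))
box("block",(z>.040)&(z<.049),(125,195,195,270))
box("base",(z>.008)&(z<.018),(290,365,170,245))
p=box("vase",(z>.03),(370,440,180,230))
for a in (.02,.05,.08,.10,.12,.15): 
    q=(z>a)&(z<a+.015)&(u>370)&(u<440)&(v>180)&(v<230); print(a,q.sum(),P[q].mean(0) if q.any() else 0,P[q].min(0) if q.any() else 0,P[q].max(0) if q.any() else 0)
print("bench",np.median(z[300:320,300:400]))
a=cv2.resize(c["pixels"][160:245,245:430],None,fx=4.3,fy=4.3,interpolation=cv2.INTER_CUBIC)
b=cv2.resize(c["pixels"][195:270,125:195],None,fx=3,fy=3,interpolation=cv2.INTER_CUBIC)
im=np.zeros((366+225,796,3),np.uint8); im[:a.shape[0],:a.shape[1]]=a; im[366:366+225,:210]=b
cv2.imwrite("pics/crop0.png",im[:,:,::-1])
E
```

```text
head 2088 ((552.3624877929688, 36.73053741455078), (106.80496215820312, 150.2480010986328), 81.35195922851562) [0.55733991 0.03467863 0.07051282]
block 1098 ((478.1109619140625, 345.35479736328125), (57.91805648803711, 160.4936981201172), 60.87735366821289) [0.4777865  0.34347698 0.04542552]
base 2215 ((532.2821655273438, -94.55797576904297), (159.27796936035156, 129.79925537109375), 81.32211303710938) [ 0.53128572 -0.09393972  0.0123572 ]
vase 622 ((482.1348876953125, -150.18382263183594), (57.87554168701172, 316.8315124511719), 22.017375946044922) [ 0.52844208 -0.264071    0.11713128]
0.02 29 [ 0.52729143 -0.25345296  0.02760854] [ 0.50422902 -0.27193687  0.02020979] [ 0.55455753 -0.24698347  0.03373828]
0.05 35 [ 0.52749789 -0.25318291  0.05826406] [ 0.5050848  -0.26708208  0.05005031] [ 0.55900523 -0.24669889  0.0649172 ]
0.08 30 [ 0.52396963 -0.25425728  0.08729582] [ 0.50371393 -0.27637555  0.08019156] [ 0.55402616 -0.24716051  0.09484955]
0.1 135 [ 0.52896856 -0.2651959   0.10898162] [ 0.50479758 -0.30304866  0.10022278] [ 0.56141117 -0.24751658  0.11495136]
0.12 120 [ 0.52980714 -0.26764564  0.12614132] [ 0.51115561 -0.29078473  0.12004899] [ 0.55421665 -0.25319505  0.13470155]
0.15 130 [ 0.53256314 -0.27589556  0.16025112] [ 0.51792558 -0.29076171  0.15469121] [ 0.54583159 -0.26229352  0.1648808 ]
bench 0.0005915303710265496
```

View pics/crop0.png

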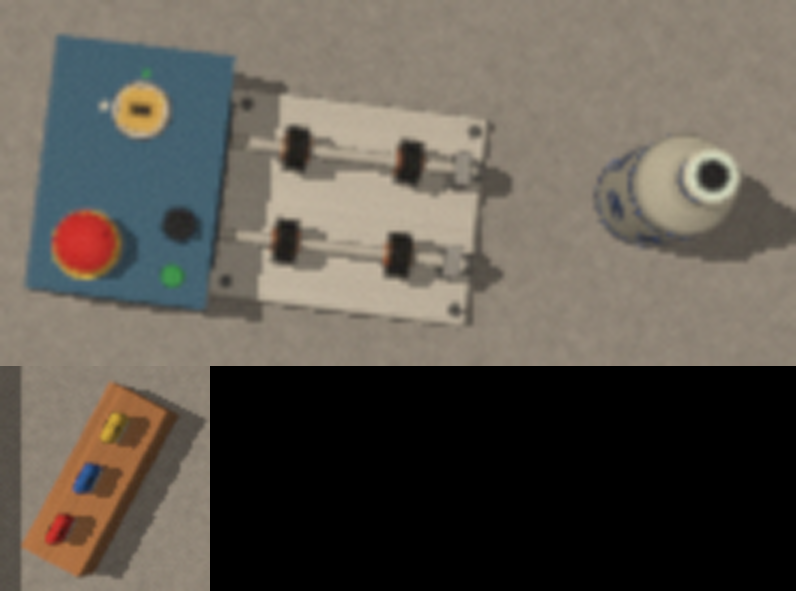

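```bash
python3 - <<'E'
from h import *
c=load("top0")
print("plug",onz(c,245+141/4.3,160+110/4.3,.074),"mouth",onz(c,245+712/4.3,160+176/4.3,.16),"red",onz(c,125+58/3,195+162/3,.074))
E
python3 -m creep '{"translation":[[180,120,40],[180,120,40],[180,120,40],[180,120,40],[180,120,40]],"yaw":[0.6,0.6,0.6,0.6,0.6],"gripper":[0,0,0,0,0]}' 10
python3 -m creep '{"translation":[[170,120,0],[170,120,0],[170,120,0],[170,120,0],[170,120,0]],"yaw":[0.5,0.5,0.5,0.5,0.5],"gripper":[0,0,0,0,0]}'
```

```text
plug [0.58658182 0.02834302 0.074     ] mouth [ 0.53172161 -0.2774716   0.16      ] red [0.43662722 0.36562943 0.074     ]
time_s: 0.52
ee_pos: [0.355, -0.4033, 0.2621]
eef_rot: [-3.14, -0.0, 0.946]
force: [0.4, 0.4, -0.0]
grip_width: 0.0942
time_s: 0.93
ee_pos: [0.525, -0.2825, 0.2619]
eef_rot: [-3.14, -0.0, 1.454]
force: [0.4, -0.3, 0.4]
grip_width: 0.0941
```

```bash

python3 -m creep '{"translation":[[7,6,0],[7,6,0],[7,6,-40],[7,6,-80],[7,6,-110]],"yaw":[-0.035,-0.035,-0.035,-0.035,-0.035],"gripper":[0,0,0,0,0]}'
python3 -m creep '{"translation":[[0,0,-30],[0,0,-60],[0,0,-62],[0,0,-62],[0,0,-62]],"yaw":[0,0,0,0,0],"gripper":[0,0,0,60,90]}' 10
python3 -m creep '{"translation":[[0,0,0],[0,0,0],[0,0,0],[0,0,0],[0,0,0]],"yaw":[0,0,0,0,0],"gripper":[130,180,255,255,255]}'
```

```text
time_s: 1.35
ee_pos: [0.5305, -0.2767, 0.1489]
eef_rot: [-3.138, -0.001, 1.419]
force: [-0.3, 0.1, -0.8]
grip_width: 0.0942
time_s: 1.77
ee_pos: [0.5309, -0.2776, 0.0888]
eef_rot: [-3.14, -0.0, 1.419]
force: [-0.1, 0.1, 0.7]
grip_width: 0.0836
time_s: 2.18
ee_pos: [0.5317, -0.2779, 0.0901]
eef_rot: [3.141, 0.001, 1.419]
force: [2.8, 0.7, 6.2]
grip_width: 0.0584
```

```bash

python3 -m creep '{"translation":[[0,0,0],[0,0,0],[0,0,10],[-10,0,15],[-30,5,15]],"yaw":[0,0,0,0,0],"gripper":[255,255,255,255,255]}'
python3 -m creep '{"translation":[[-20,5,0],[-40,10,0],[-50,15,0],[-50,15,0],[-50,15,0]],"yaw":[0,0,0,0,0],"gripper":[255,255,255,255,255]}'
python3 - <<'E'
from h import *
c=snap("scene","scene1"); 
cv2.imwrite("pics/s1.png",cv2.resize(c["pixels"][150:280,140:340],None,fx=3,fy=3,interpolation=cv2.INTER_CUBIC)[:,:,::-1])
print(ctrl.get_obs())
E
```

```text
time_s: 2.6
ee_pos: [0.5021, -0.2734, 0.1063]
eef_rot: [3.139, 0.002, 1.419]
force: [-0.2, -0.2, -2.8]
grip_width: 0.0583
time_s: 3.02
ee_pos: [0.4518, -0.2585, 0.107]
eef_rot: [3.139, 0.002, 1.419]
force: [-0.0, -0.5, -2.3]
grip_width: 0.0581
{'time_s': 3.0667, 'qpos': array([-5.89650682e-01,  3.65244239e-01,  1.72838962e+00, -5.47229442e-04,
        1.04413669e+00, -4.37933815e-01]), 'joint_vel': array([ 0.00397758,  0.01759095, -0.0157523 ,  0.0016775 , -0.00203142,
        0.00180698]), 'tau': array([-1.90087175e-01, -5.43833792e+01, -3.06543517e+01,  4.64212080e-02,
        8.02472723e-02, -1.60826265e-02]), 'ee_pos': array([ 0.45228503, -0.25870829,  0.10689426]), 'eef_rot': array([3.13833236e+00, 2.05018691e-03, 1.41935028e+00]), 'force': array([ 1.46617828, -0.51613804, -2.77744266]), 'moment': array([-0.04415473, -0.12120863, -0.04857495]), 'grip_width': 0.058071030557440645}
```

View pics/s1.png

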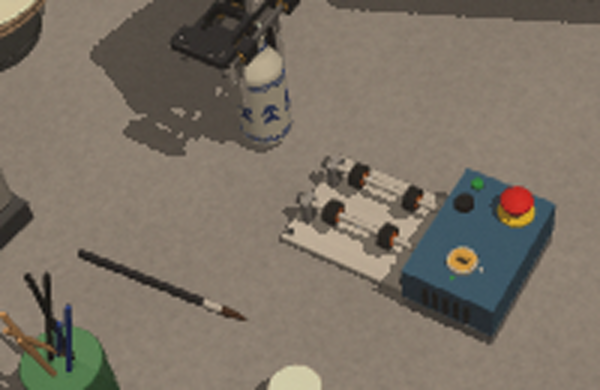

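```bash

python3 -m creep '{"translation":[[0,0,-8],[0,0,-14],[0,0,-18],[0,0,-18],[0,0,-18]],"yaw":[0,0,0,0,0],"gripper":[255,255,255,255,255]}' 10
python3 -m creep '{"translation":[[-0.5,-3,0.5],[-1,-6,1],[-1.5,-10,2],[-2,-13,2.5],[-2.4,-16,3]],"yaw":[0,0,0,0,0],"gripper":[255,255,255,255,255]}' 6
python3 -m creep '{"translation":[[0,0,0],[0,0,0]],"yaw":[0,0],"gripper":[255,255]}'
python3 - <<'E'
from h import *
c=snap("scene","scene2"); 
cv2.imwrite("pics/s2.png",cv2.resize(c["pixels"][130:230,160:300],None,fx=4,fy=4,interpolation=cv2.INTER_CUBIC)[:,:,::-1])
E
```

```text
time_s: 3.48
ee_pos: [0.4528, -0.2589, 0.0886]
eef_rot: [3.138, 0.002, 1.42]
force: [2.1, -0.4, -0.3]
grip_width: 0.0579
time_s: 3.9
ee_pos: [0.4499, -0.2752, 0.0912]
eef_rot: [3.139, 0.002, 1.419]
force: [-0.6, -0.3, -2.9]
grip_width: 0.0579
time_s: 4.07
ee_pos: [0.4495, -0.2755, 0.0909]
eef_rot: [3.14, 0.002, 1.419]
force: [0.1, -0.7, -4.1]
grip_width: 0.0577
```

View pics/s2.png

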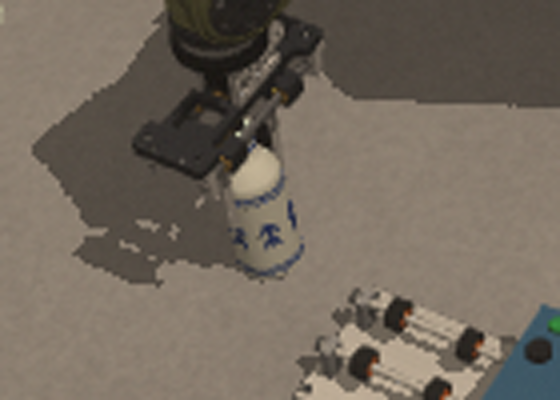

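```bash

python3 -m creep '{"translation":[[-1,-8,1],[-2.5,-16,2],[-4,-24,1.5],[-5,-32,0],[-5,-32,0]],"yaw":[0,0,0,0,0],"gripper":[255,255,255,255,255]}' 6
python3 -m creep '{"translation":[[-1,-8,-2],[-2.5,-16,-5],[-2.5,-16,-5]],"yaw":[0,0,0],"gripper":[255,255,255]}'
python3 - <<'E'
from h import *
c=snap("scene","scene3"); 
cv2.imwrite("pics/s3.png",cv2.resize(c["pixels"][130:230,140:280],None,fx=4,fy=4,interpolation=cv2.INTER_CUBIC)[:,:,::-1])
E
```

```text
time_s: 4.53
ee_pos: [0.4442, -0.3089, 0.0907]
eef_rot: [3.14, 0.002, 1.418]
force: [-1.1, -0.6, -3.0]
grip_width: 0.0575
time_s: 4.78
ee_pos: [0.442, -0.3266, 0.0862]
eef_rot: [3.138, 0.003, 1.417]
force: [0.5, 0.1, 4.9]
grip_width: 0.0581
```

View pics/s3.png

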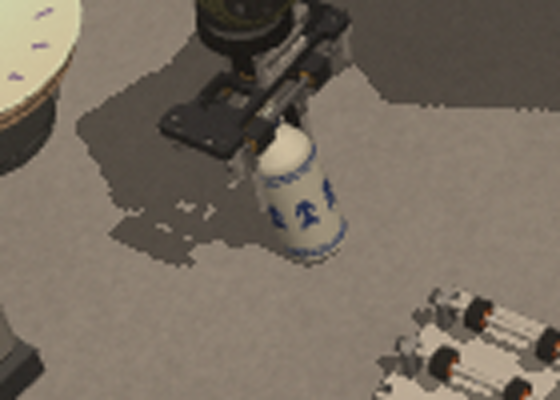

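```bash
cat >> h.py <<'E'
from scipy.optimize import least_squares
D=np.array([-.1513,-.9885,0]);L=np.array([-.9885,.1513,0]);Z=np.array([0,0,1.])
def tilt(c,p0,zmax=.07,rad=.12,th0=15):
    P=pts(c).reshape(-1,3); g=(P[:,2]>.006)&(P[:,2]<zmax)&(np.linalg.norm(P-p0,axis=1)<rad)&(np.array(c["depth"]).ravel()>0); Q=P[g]
    def axis(x): t=np.radians(x[0]); return np.sin(t)*D+np.cos(t)*Z
    def f(x):
        a=axis(x); q=Q-(p0+x[1]*D+x[2]*L); q=q-np.outer(q@a,a); return (np.linalg.norm(q,axis=1)-.029)*1000
    s=least_squares(f,[th0,0,0],loss="soft_l1",x_scale=[5,.005,.005]); a=axis(s.x)
    h=(Q-(p0+s.x[1]*D+s.x[2]*L))@a
    return s.x.round(4),len(Q),np.median(abs(f(s.x))).round(2),np.percentile(h,[1,99]).round(4)
E
python3 - <<'E'
from h import *
print(tilt(load("scene2"),np.array([.4495,-.2755,.0909])))
print(tilt(load("scene3"),np.array([.442,-.3266,.0862])))
E
```

```text
(array([ 4.6518e+00, -4.9000e-03,  4.0000e-04]), 216, np.float64(1.17), array([-0.0853, -0.0235]))
(array([ 1.10179e+01, -1.16000e-02,  7.00000e-04]), 220, np.float64(1.38), array([-0.0828, -0.0197]))
```

```bash

python3 -m creep '{"translation":[[0.5,4,1],[1,8,2],[2,12,2],[2.5,16,1],[3,19,0]],"yaw":[0,0,0,0,0],"gripper":[255,255,255,255,255]}' 4
python3 -m creep '{"translation":[[0,0,0],[0,0,0],[0,0,0],[0,0,0],[0,0,0]],"yaw":[0,0,0,0,0],"gripper":[90,85,70,40,20]}' 4
python3 - <<'E'
from h import *
o=ctrl.get_obs(); c=snap("scene","scene4"); print(o["ee_pos"],o["force"],tilt(c,np.array(o["ee_pos"])))
E
```

```text
time_s: 5.25
ee_pos: [0.4451, -0.3064, 0.0862]
eef_rot: [3.138, 0.003, 1.418]
force: [-0.2, 0.7, 2.4]
grip_width: 0.0579
time_s: 5.67
ee_pos: [0.4452, -0.3066, 0.0863]
eef_rot: [3.138, 0.003, 1.417]
force: [-0.3, 0.4, 0.1]
grip_width: 0.0782
[ 0.44516437 -0.3065734   0.08626123] [-0.34872815  0.43168017  0.14328413] (array([-6.164e-01, -2.680e-02,  5.000e-04]), 209, np.float64(1.16), array([-0.0798, -0.0163]))
```

```bash

python3 -m creep '{"translation":[[0,0,40],[0,0,80],[0,0,120],[0,0,155],[0,0,155]],"yaw":[0,0,0,0,0],"gripper":[0,0,0,0,0]}' 4
python3 - <<'E'
from h import *
o=ctrl.get_obs(); p=np.array(o["ee_pos"])
for n in("wrist","scene"):
    c=snap(n,n+"5"); P=pts(c); g=(P[...,2]>.152)&(P[...,2]<.17)&(np.linalg.norm(P[...,:2]-p[:2],axis=-1)<.06)
    print(n,g.sum(),P[g].mean(0) if g.any() else 0,P[g].min(0) if g.any() else 0,P[g].max(0) if g.any() else 0)
print(p,tilt(c,np.array([.449,-.280,.08]),zmax=.1))
E
```

```text
time_s: 6.13
ee_pos: [0.4466, -0.3078, 0.2485]
eef_rot: [3.129, 0.008, 1.417]
force: [-0.3, 0.1, 0.2]
grip_width: 0.094
wrist 1029 [ 0.44965066 -0.27945154  0.15999265] [ 0.43488342 -0.2948728   0.15672857] [ 0.46414213 -0.26507754  0.16264315]
scene 55 [ 0.45126788 -0.27954988  0.15980971] [ 0.43377796 -0.29470758  0.15384712] [ 0.46516205 -0.26707772  0.16563065]
[ 0.44660294 -0.30780287  0.24852466] (array([3.863e-01, 1.500e-03, 3.000e-04]), 317, np.float64(1.0), array([-0.0739,  0.0196]))
```

View pics/wrist5.png

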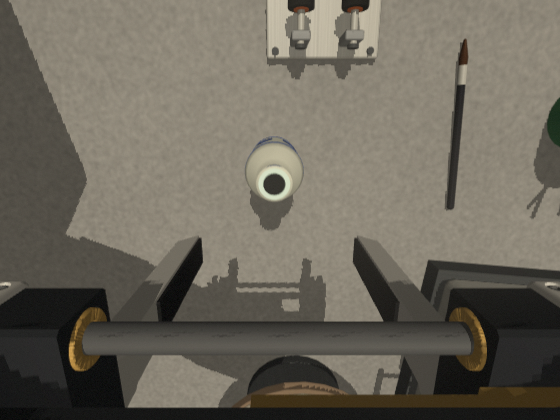

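```bash

python3 -m creep '{"translation":[[3,28,0],[3,28,-20],[3,28,-60],[3,28,-90],[3,28,-98]],"yaw":[0,0,0,0,0],"gripper":[0,0,0,60,100]}' 8
python3 -m creep '{"translation":[[0,0,0],[0,0,0],[0,0,0],[0,0,0],[0,0,0]],"yaw":[0,0,0,0,0],"gripper":[150,200,255,255,255]}'
python3 -m creep '{"translation":[[0,0,0],[0,0,0],[0,0,8],[-8,20,8],[-20,45,8]],"yaw":[0,0,0,0,0],"gripper":[255,255,255,255,255]}'
```

```text
time_s: 6.65
ee_pos: [0.4461, -0.2772, 0.1383]
eef_rot: [-3.139, 0.0, 1.417]
force: [-0.8, -0.1, -0.3]
grip_width: 0.0837
time_s: 7.07
ee_pos: [0.4465, -0.2775, 0.1396]
eef_rot: [-3.141, 0.001, 1.417]
force: [-0.1, -0.4, 0.3]
grip_width: 0.051
time_s: 7.48
ee_pos: [0.4285, -0.234, 0.1504]
eef_rot: [3.135, 0.004, 1.416]
force: [3.4, 0.8, 7.5]
grip_width: 0.0303
```

```bash

python3 -m creep '{"translation":[[0,0,0],[0,0,0]],"yaw":[0,0],"gripper":[255,255]}'
python3 - <<'E'
from h import *
o=ctrl.get_obs(); p=np.array(o["ee_pos"]); c=snap("scene","scene6")
print(p,o["force"],o["grip_width"],tilt(c,p,zmax=.1,rad=.17,th0=0))
cv2.imwrite("pics/s6.png",cv2.resize(c["pixels"][130:230,140:280],None,fx=4,fy=4,interpolation=cv2.INTER_CUBIC)[:,:,::-1])
E
```

```text
time_s: 7.65
ee_pos: [0.4292, -0.2339, 0.1522]
eef_rot: [3.131, 0.005, 1.417]
force: [1.7, 1.0, 9.1]
grip_width: 0.0286
[ 0.42924377 -0.23392224  0.15224232] [1.65040577 0.97911998 9.14959365] 0.028644921701209088 (array([-6.4769,  0.0124, -0.0142]), 389, np.float64(4.44), array([-0.1438, -0.0531]))
```

View pics/s6.png

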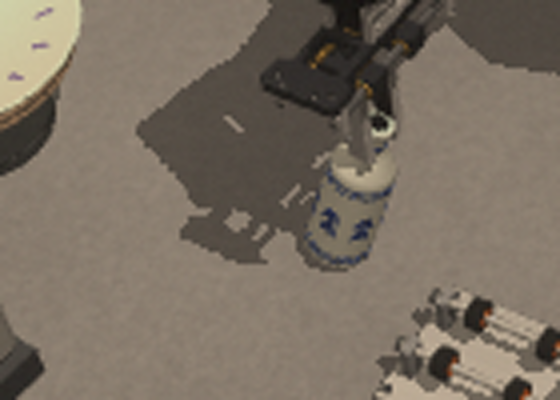

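```bash

python3 -m creep '{"translation":[[2,-8,1],[5,-16,1],[8,-24,0],[11,-32,0],[13,-38,0]],"yaw":[0,0,0,0,0],"gripper":[255,255,255,255,255]}' 6
python3 - <<'E'
from h import *
o=ctrl.get_obs(); p=np.array(o["ee_pos"]); c=snap("scene","scene7")
print(p,o["force"],o["grip_width"])
P=pts(c); lab=(P[...,2]>.01)&(P[...,2]<.095)&(np.linalg.norm(P[...,:2]-p[:2],axis=-1)<.08)
for a in np.arange(.01,.095,.017):
    q=P[lab&(P[...,2]>a)&(P[...,2]<a+.017)]; print(a,len(q),q.min(0)[:2],q.max(0)[:2])
print(tilt(c,p,zmax=.09,rad=.17,th0=0))
E
```

```text
time_s: 8.12
ee_pos: [0.4425, -0.2737, 0.1517]
eef_rot: [3.133, 0.005, 1.416]
force: [-0.4, 0.2, -0.6]
grip_width: 0.0242
[ 0.44247717 -0.27367597  0.15166573] [-0.43563836  0.22769263 -0.62989454] 0.024162518405466238
0.01 51 [ 0.42652424 -0.29932498] [ 0.47114695 -0.24958021]
0.027000000000000003 49 [ 0.43694114 -0.30466726] [ 0.47213296 -0.24933325]
0.044000000000000004 51 [ 0.43157723 -0.30085857] [ 0.47471048 -0.24807499]
0.061000000000000006 56 [ 0.43831757 -0.30195332] [ 0.47428788 -0.24838753]
0.078 54 [ 0.43408687 -0.29879022] [ 0.47244208 -0.24678634]
(array([-2.2917e+00,  8.0000e-04,  3.0000e-04]), 278, np.float64(1.08), array([-0.1463, -0.0612]))
```

```bash

python3 -m creep '{"translation":[[0,0,0],[0,0,0],[0,0,6],[-2,6,12],[-5,15,12]],"yaw":[0,0,0,0,0],"gripper":[255,255,255,255,255]}' 15
python3 -m creep '{"translation":[[-5,15,0],[-10,25,0],[-10,25,0],[-10,25,-6],[-10,25,-12]],"yaw":[0,0,0,0,0],"gripper":[255,255,255,255,255]}' 
python3 -m creep '{"translation":[[0,0,0],[0,0,0]],"yaw":[0,0],"gripper":[255,255]}' 6
python3 - <<'E'
from h import *
o=ctrl.get_obs(); p=np.array(o["ee_pos"]); c=snap("scene","scene8")
print(p,o["force"],o["grip_width"])
print(tilt(c,p,zmax=.09,rad=.17,th0=0))
E
```

```text
time_s: 8.58
ee_pos: [0.4375, -0.2589, 0.1644]
eef_rot: [3.132, 0.005, 1.415]
force: [-0.5, 0.9, -2.8]
grip_width: 0.0237
time_s: 9.0
ee_pos: [0.4277, -0.2341, 0.1522]
eef_rot: [3.131, 0.006, 1.415]
force: [-0.2, 0.0, -3.2]
grip_width: 0.0238
time_s: 9.17
ee_pos: [0.4276, -0.2343, 0.1516]
eef_rot: [3.132, 0.005, 1.415]
force: [-0.4, -0.6, -2.8]
grip_width: 0.0242
[ 0.4276452  -0.23430614  0.15159479] [-0.41603345 -0.55607445 -2.7630175 ] 0.024238428714858498
(array([ 0.0676,  0.0037, -0.0004]), 330, np.float64(2.01), array([-0.145 , -0.0629]))
```

```bash

python3 -m creep '{"translation":[[0,0,-2],[0,0,-3]],"yaw":[0,0],"gripper":[255,255]}' 4
python3 -m creep '{"translation":[[-1,-6,0],[-2,-13,1],[-3,-20,1],[-4,-26,1],[-5,-33,1]],"yaw":[0,0,0,0,0],"gripper":[255,255,255,255,255]}'
python3 -m creep '{"translation":[[-1,-6,-1],[-2,-13,-2],[-3,-20,-3],[-4,-26,-4],[-5,-33,-6]],"yaw":[0,0,0,0,0],"gripper":[255,255,255,255,255]}'
python3 - <<'E'
from h import *
o=ctrl.get_obs(); p=np.array(o["ee_pos"]); c=snap("scene","scene9")
print(p,o["force"],o["grip_width"])
print(tilt(c,p,zmax=.09,rad=.17,th0=20))
E
```

```text
time_s: 9.38
ee_pos: [0.4286, -0.2355, 0.1503]
eef_rot: [3.129, 0.008, 1.415]
force: [-2.2, -3.2, 19.0]
grip_width: 0.024
time_s: 9.8
ee_pos: [0.4233, -0.2691, 0.1509]
eef_rot: [3.129, 0.007, 1.414]
force: [-0.2, 0.2, -2.4]
grip_width: 0.0239
time_s: 10.22
ee_pos: [0.4195, -0.3037, 0.1473]
eef_rot: [3.125, 0.01, 1.414]
force: [0.7, 0.4, 17.6]
grip_width: 0.0296
[ 0.41945679 -0.30373659  0.14734895] [ 0.66835881  0.38650364 17.6452729 ] 0.02955355851450258
(array([ 1.16364e+01,  2.00000e-03, -2.00000e-04]), 312, np.float64(1.33), array([-0.149 , -0.0617]))
```

```bash

python3 -m creep '{"translation":[[-1,-6,0],[-2,-12,0],[-3,-18,-1],[-4,-24,-2],[-4,-24,-2]],"yaw":[0,0,0,0,0],"gripper":[255,255,255,255,255]}' 4
python3 - <<'E'
from h import *
o=ctrl.get_obs(); p=np.array(o["ee_pos"]); c=snap("scene","scene10")
print(p,o["force"],o["grip_width"])
print(tilt(c,p,zmax=.09,rad=.17,th0=20))
E
```

```text
time_s: 10.68
ee_pos: [0.4152, -0.3303, 0.1453]
eef_rot: [3.124, 0.011, 1.413]
force: [-0.8, -1.7, 8.4]
grip_width: 0.0299
[ 0.41518432 -0.3303089   0.14534201] [-0.84064771 -1.72769277  8.41956637] 0.029878755399775667
(array([ 2.49686e+01,  9.40000e-03, -2.00000e-04]), 339, np.float64(1.59), array([-0.156 , -0.0661]))
```

```bash

python3 -m creep '{"translation":[[-1,-8,-2],[-3,-16,-5],[-4,-25,-9],[-5,-32,-12],[-6,-38,-15]],"yaw":[0,0,0,0,0],"gripper":[255,255,255,255,255]}' 4
python3 - <<'E'
from h import *
o=ctrl.get_obs(); p=np.array(o["ee_pos"]); c=snap("scene","scene11")
print(p,o["force"],o["grip_width"])
print(tilt(c,p-.08*np.array([-.1,-.64,.76]),zmax=.09,rad=.1,th0=40))
E
```

```text
time_s: 11.15
ee_pos: [0.4093, -0.37, 0.1311]
eef_rot: [3.122, 0.014, 1.412]
force: [-2.1, -4.2, 8.5]
grip_width: 0.0302
[ 0.40928282 -0.36996745  0.13107036] [-2.14399523 -4.18647201  8.52257272] 0.030230969666024066
(array([4.36629e+01, 1.33000e-02, 1.00000e-04]), 383, np.float64(1.65), array([-0.0721,  0.0179]))
```

```bash

python3 -m creep '{"translation":[[-1,-9,-6],[-3,-17,-12],[-4,-24,-19],[-5,-32,-28],[-6,-40,-38]],"yaw":[0,0,0,0,0],"gripper":[255,255,255,255,255]}' 4
python3 - <<'E'
from h import *
o=ctrl.get_obs(); p=np.array(o["ee_pos"]); c=snap("scene","scene12")
print(p,o["force"],o["grip_width"])
print(tilt(c,p-.1*np.array([-.13,-.85,.5]),zmax=.09,rad=.08,th0=60))
cv2.imwrite("pics/s12.png",cv2.resize(c["pixels"][130:230,140:280],None,fx=4,fy=4,interpolation=cv2.INTER_CUBIC)[:,:,::-1])
E
```

```text
time_s: 11.62
ee_pos: [0.4026, -0.4115, 0.0916]
eef_rot: [3.122, 0.014, 1.412]
force: [-0.8, -1.9, -1.1]
grip_width: 0.0292
[ 0.40255979 -0.41154771  0.09157688] [-0.79848153 -1.88330711 -1.08274299] 0.02915694914482778
(array([7.18222e+01, 6.50000e-03, 3.00000e-04]), 562, np.float64(1.83), array([-0.0458,  0.0686]))
```

View pics/s12.png

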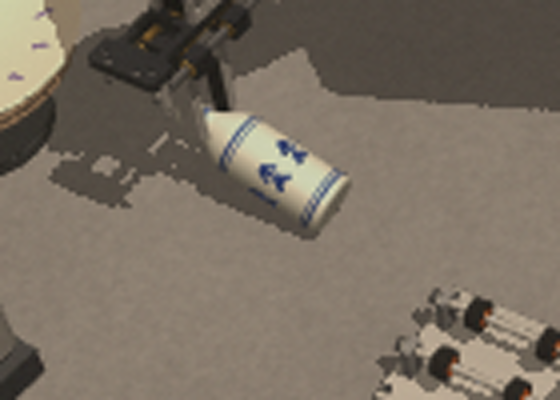

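```bash

python3 -m creep '{"translation":[[-1,-5,-10],[-1.5,-9,-22],[-2,-12,-34],[-2,-14,-44],[-2,-15,-52]],"yaw":[0,0,0,0,0],"gripper":[255,255,255,255,255]}' 4
python3 - <<'E'
from h import *
o=ctrl.get_obs(); p=np.array(o["ee_pos"]); c=snap("scene","scene13")
print(p,o["force"],o["grip_width"])
q=p-.09*np.array([.151*-1,-.988,0]); q[2]=.035; print(tilt(c,q,zmax=.09,rad=.08,th0=85))
E
```

```text
time_s: 12.08
ee_pos: [0.3997, -0.4274, 0.0362]
eef_rot: [3.124, 0.012, 1.411]
force: [-0.4, -3.8, 7.6]
grip_width: 0.0278
[ 0.39968523 -0.42741179  0.03624687] [-0.3938941  -3.8413358   7.62139713] 0.02779532604469673
(array([ 9.08477e+01, -4.10600e-01,  4.50000e-03]), 559, np.float64(2.17), array([0.362 , 0.4859]))
```

```bash

python3 -m creep '{"translation":[[0,0,1],[0,0,1],[0,0,1],[0,0,1],[0,0,1]],"yaw":[0,0,0,0,0],"gripper":[60,20,0,0,0]}' 12
python3 -m creep '{"translation":[[0,0,0],[0,0,0],[2,14,0],[5,30,0],[8,50,0]],"yaw":[0,0,0,0,0],"gripper":[0,0,0,0,0]}'
python3 - <<'E'
from h import *
o=ctrl.get_obs(); p=np.array(o["ee_pos"]); c=snap("top","top14"); P=pts(c)
print(p,o["force"],o["grip_width"])
d=P[...,:2]-p[:2]; al=d@D[:2]; la=d@L[:2]; g=(P[...,2]>.02)&(P[...,2]<.07)&(abs(la)<.045)&(al>-.13)&(al<-.03)
print(g.sum(),np.percentile(al[g],[1,99]),np.percentile(la[g],[1,99]),P[...,2][g].max())
E
```

```text
time_s: 12.55
ee_pos: [0.3995, -0.4269, 0.0361]
eef_rot: [3.125, 0.012, 1.411]
force: [0.7, -0.2, 0.6]
grip_width: 0.0581
time_s: 12.97
ee_pos: [0.4074, -0.3768, 0.0361]
eef_rot: [3.125, 0.012, 1.41]
force: [-0.1, -0.6, -0.4]
grip_width: 0.0911
[ 0.40737264 -0.37680844  0.03613714] [-0.07787324 -0.55488733 -0.44514572] 0.09106707896294443
563 [-0.08541055 -0.03052779] [-0.02013323  0.03678172] 0.06445772626925383
```

View pics/top14.png

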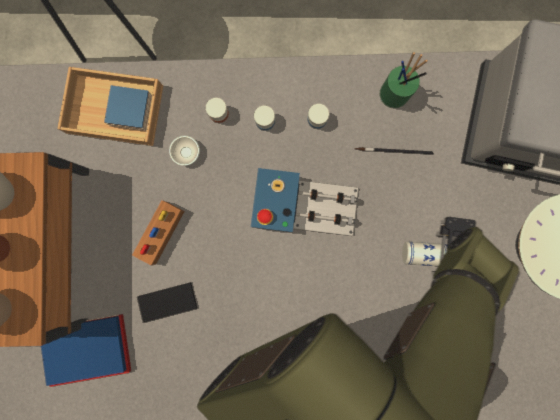

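```bash

python3 -m creep '{"translation":[[-6,5,-2],[-5,15,-4],[-3,28,-4],[-3,34,-4],[-3,34,-4]],"yaw":[0,0,0,0,0],"gripper":[0,0,0,0,30]}' 12
python3 -m creep '{"translation":[[0,0,0],[0,0,0],[0,0,0],[0,0,0],[0,0,0]],"yaw":[0,0,0,0,0],"gripper":[255,255,255,255,255]}'
python3 -m creep '{"translation":[[0,0,0],[0,0,0],[0,0,0],[0,0,0]],"yaw":[0,0,0,0],"gripper":[255,255,255,255]}'
```

```text
time_s: 13.43
ee_pos: [0.4051, -0.3382, 0.0319]
eef_rot: [3.126, 0.01, 1.413]
force: [-0.3, -0.9, 0.6]
grip_width: 0.0902
time_s: 13.85
ee_pos: [0.4051, -0.3385, 0.0319]
eef_rot: [3.126, 0.01, 1.413]
force: [0.8, -0.2, -1.3]
grip_width: 0.0578
time_s: 14.18
ee_pos: [0.4051, -0.3385, 0.0319]
eef_rot: [3.126, 0.01, 1.413]
force: [0.7, 0.1, 0.4]
grip_width: 0.058
```

```bash

python3 -m creep '{"translation":[[0,0,5],[0,0,20],[0,0,50],[0,0,85],[0,0,112]],"yaw":[0,0,0,0,0],"gripper":[255,255,255,255,255]}' 20
python3 -m creep '{"translation":[[10,30,0],[30,60,0],[50,95,0],[65,125,0],[70,135,0]],"yaw":[0,0,0,0,0],"gripper":[255,255,255,255,255]}'
python3 -m creep '{"translation":[[15,30,0],[35,65,0],[50,95,0],[57,110,0],[57,110,0]],"yaw":[0,0,0.006,0.006,0.006],"gripper":[255,255,255,255,255]}'
python3 - <<'E'
from h import *
o=ctrl.get_obs(); p=np.array(o["ee_pos"]);print(p,o["force"],o["grip_width"])
for n in("scene","top","wrist"):
    c=snap(n,n+"15");P=pts(c)
    d=P[...,:2]-p[:2]; al=-d@D[:2]; la=-d@L[:2]; g=(P[...,2]>p[2]-.05)&(P[...,2]<p[2]+.04)&(abs(la)<.05)&(abs(al)<.13)&(abs(al)>.02)
    px=c["pixels"][g].astype(int); w=px.min(1)>110
    print(n,g.sum(),w.sum(),np.percentile(al[g][w],[0,1,99,100]) if w.any() else 0)
    h=P[g][w]
    for a in np.arange(-.06,.06,.02):
        m=(al[g][w]>a)&(al[g][w]<a+.02)
        if m.sum()>5: print("  %.2f"%a,m.sum(),"lat",np.percentile(la[g][w][m],[2,98]).round(4),"ztop",np.percentile(h[m,2],98).round(4))
E
```

```text
time_s: 14.6
ee_pos: [0.4049, -0.3385, 0.1462]
eef_rot: [3.126, 0.011, 1.413]
force: [0.4, -0.7, -2.1]
grip_width: 0.058
time_s: 15.02
ee_pos: [0.476, -0.2001, 0.1463]
eef_rot: [3.126, 0.01, 1.415]
force: [0.5, -0.9, -3.5]
grip_width: 0.0583
time_s: 15.43
ee_pos: [0.5338, -0.0876, 0.1463]
eef_rot: [3.127, 0.01, 1.424]
force: [0.2, 0.5, -2.1]
grip_width: 0.058
[ 0.53376367 -0.08757486  0.14625333] [ 0.23845008  0.47373363 -2.11562595] 0.05795309572291045
scene 338 118 [0.0204966  0.0207501  0.04882091 0.04896406]
  0.02 74 lat [-0.017   0.0242] ztop 0.1758
  0.04 44 lat [-0.0235  0.0257] ztop 0.1747
top 39 13 [-0.11481857 -0.11474926  0.02723315  0.02727697]
wrist 10533 7999 [-0.09069618 -0.07828702  0.04557025  0.04593701]
  -0.06 784 lat [-0.0106  0.0245] ztop 0.1714
  -0.04 339 lat [-0.0244  0.0248] ztop 0.172
  0.02 3423 lat [-0.0271  0.0241] ztop 0.1737
  0.04 2852 lat [-0.0275  0.0226] ztop 0.1731
```

View pics/scene15.png

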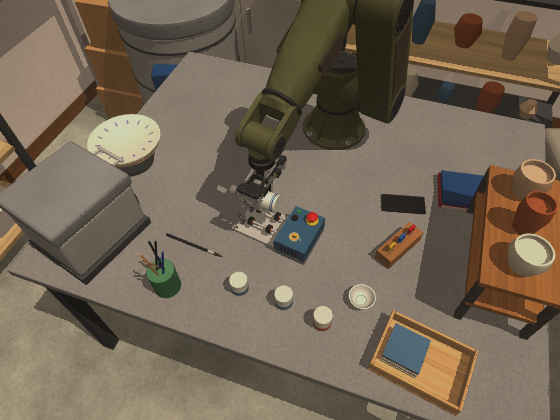

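```bash

python3 -m creep '{"translation":[[-1,-1,0],[-1,-1,-20],[-1,-1,-45],[-1,-1,-60],[-1,-1,-62]],"yaw":[-0.003,-0.003,-0.003,-0.003,-0.003],"gripper":[255,255,255,255,255]}' 20
python3 -m creep '{"translation":[[0,0,-2],[0,0,-4],[0,0,-6],[0,0,-7],[0,0,-7]],"yaw":[0,0,0,0,0],"gripper":[255,255,255,255,255]}'
python3 -m creep '{"translation":[[0,0,-0.5],[0,0,-1],[0,0,-1]],"yaw":[0,0,0],"gripper":[255,255,255]}' 10
```

```text
time_s: 16.0
ee_pos: [0.53, -0.0926, 0.0818]
eef_rot: [3.131, 0.01, 1.416]
force: [-0.5, 0.2, -2.9]
grip_width: 0.0583
time_s: 16.42
ee_pos: [0.5324, -0.0942, 0.0784]
eef_rot: [3.123, 0.011, 1.416]
force: [3.2, -2.8, 13.1]
grip_width: 0.0575
time_s: 16.67
ee_pos: [0.5335, -0.0946, 0.0787]
eef_rot: [3.119, 0.011, 1.415]
force: [6.2, 2.8, 1.4]
grip_width: 0.0579
```

```bash

cat >> h.py <<'E'
def gap(n,save):
    c=snap(n,save);P=pts(c); O=np.array([.5325,-.092,0]); T=np.array([.1513,.9885,0]);Y=np.array([-.9885,.1513,0])
    x=(P-O)@T;y=(P-O)@Y;z=P[...,2]; px=c["pixels"].astype(int)
    g=(abs(y)<.022)&(z>.062)&(z<.104)&(x>.03)&(x<.072)&(px.min(-1)>60)
    h=(abs(y)<.07)&(z>.060)&(z<.0725)&(x>.06)&(x<.11)&(px[...,2]>px[...,0]+15)
    print(n,"foot",g.sum(),np.percentile(x[g],[90,98,100]).round(4) if g.any() else 0,"head",h.sum(),np.percentile(x[h],[0,2,10]).round(4) if h.any() else 0)
    for a in np.arange(-.05,.05,.02):
        m=(x>a)&(x<a+.02)&(abs(y)<.035)&(z>.075)&(z<.112)&(px.min(-1)>100)
        if m.sum()>8: print("  x%.2f n%d y %s ztop %.4f"%(a,m.sum(),np.percentile(y[m],[2,98]).round(4),np.percentile(z[m],97)))
    return c
E
python3 - <<'E'
from h import *
for n in("scene","top","wrist"): gap(n,n+"16")
E
```

```text
scene foot 77 [0.0466 0.0476 0.048 ] head 257 [0.0786 0.0789 0.0814]
  x-0.01 n20 y [-0.0301  0.0164] ztop 0.1047
  x0.01 n92 y [-0.0286  0.0201] ztop 0.1091
  x0.03 n100 y [-0.0272  0.0216] ztop 0.1088
top foot 0 0 head 566 [0.0763 0.0779 0.0804]
wrist foot 2705 [0.0456 0.0462 0.0467] head 16486 [0.0781 0.079  0.0814]
  x-0.05 n586 y [-0.0194  0.0224] ztop 0.1037
  x-0.03 n1205 y [-0.0272  0.023 ] ztop 0.1054
  x-0.01 n3360 y [-0.0339  0.0339] ztop 0.1071
  x0.01 n3816 y [-0.0273  0.0241] ztop 0.1073
  x0.03 n4313 y [-0.0267  0.0242] ztop 0.1079
```

```bash

python3 -m creep '{"translation":[[0,0,3],[0,2,5],[0,5,5],[0,6.5,5],[0,6.5,5]],"yaw":[0.004,0.004,0.004,0.004,0.004],"gripper":[255,255,255,255,255]}' 12
python3 -m creep '{"translation":[[0,0,-1],[0,0,-2],[0,0,-4],[0,0,-5],[0,0,-6]],"yaw":[0,0,0,0,0],"gripper":[255,255,255,255,255]}'
python3 - <<'E'
from h import *
for n in("scene","wrist"): gap(n,n+"17")
E
```

```text
time_s: 17.23
ee_pos: [0.5333, -0.0876, 0.0834]
eef_rot: [3.12, 0.011, 1.42]
force: [-0.1, 0.6, -2.3]
grip_width: 0.0581
time_s: 17.65
ee_pos: [0.534, -0.0875, 0.0778]
eef_rot: [3.118, 0.011, 1.42]
force: [4.8, 1.9, 7.5]
grip_width: 0.0576
scene foot 104 [0.0538 0.055  0.056 ] head 258 [0.0786 0.079  0.0815]
  x0.01 n81 y [-0.0298  0.0206] ztop 0.1067
  x0.03 n73 y [-0.0265  0.0178] ztop 0.1061
wrist foot 4034 [0.0528 0.053  0.0533] head 16005 [0.0775 0.0789 0.0814]
  x-0.05 n1041 y [-0.0231  0.0167] ztop 0.1049
  x-0.03 n590 y [-0.0269  0.0251] ztop 0.1050
  x-0.01 n2188 y [-0.027   0.0245] ztop 0.1054
  x0.01 n4469 y [-0.0335  0.0335] ztop 0.1061
  x0.03 n3599 y [-0.0264  0.0245] ztop 0.1057
```

```bash

python3 -m creep '{"translation":[[0,0,0],[0,0,0],[0,0,0],[0,0,0],[0,0,0]],"yaw":[0,0,0,0,0],"gripper":[85,80,60,30,0]}' 4
python3 -m creep '{"translation":[[0,0,0],[0,0,0],[0,0,10],[0,0,30],[0,0,60]],"yaw":[0,0,0,0,0],"gripper":[0,0,0,0,0]}'
python3 -m creep '{"translation":[[0,0,40],[0,0,80],[0,0,120],[0,20,150],[0,40,150]],"yaw":[0,0,0,0,0],"gripper":[0,0,0,0,0]}'
python3 - <<'E'
from h import *
for n in("scene","wrist","top"): gap(n,n+"18")
E
```

```text
time_s: 18.17
ee_pos: [0.5338, -0.0876, 0.0777]
eef_rot: [3.119, 0.011, 1.42]
force: [0.1, -0.0, 0.5]
grip_width: 0.0808
time_s: 18.58
ee_pos: [0.5328, -0.0874, 0.1372]
eef_rot: [3.123, 0.011, 1.42]
force: [0.4, 0.4, 1.0]
grip_width: 0.0939
time_s: 19.0
ee_pos: [0.534, -0.0476, 0.2947]
eef_rot: [3.112, 0.011, 1.418]
force: [-0.4, 1.1, -0.0]
grip_width: 0.0937
scene foot 115 [0.0539 0.055  0.0555] head 262 [0.0786 0.0797 0.0819]
  x-0.05 n71 y [-0.0287  0.0172] ztop 0.1052
  x-0.03 n85 y [-0.0303  0.0173] ztop 0.1056
  x-0.01 n63 y [-0.0304  0.0213] ztop 0.1060
  x0.01 n92 y [-0.0306  0.0181] ztop 0.1064
  x0.03 n80 y [-0.0294  0.0179] ztop 0.1052
wrist foot 873 [0.0533 0.0536 0.0539] head 2706 [0.0776 0.0791 0.0814]
  x-0.05 n561 y [-0.0293  0.0227] ztop 0.1038
  x-0.03 n610 y [-0.0303  0.0236] ztop 0.1038
  x-0.01 n491 y [-0.0302  0.0233] ztop 0.1042
  x0.01 n721 y [-0.0297  0.0232] ztop 0.1041
  x0.03 n668 y [-0.0286  0.0238] ztop 0.1046
top foot 0 0 head 100 [0.0766 0.0779 0.0788]
  x-0.05 n27 y [0.0173 0.0273] ztop 0.0982
  x-0.03 n10 y [0.0187 0.0273] ztop 0.0979
```

```bash

cat >> h.py <<'E'
def plug(c,p0=(.5877,.0293),r=.03):
    v,u=np.mgrid[:420,:560]; o=c["W"][:3,3]; Rr=np.stack([(u-c["cx"])/c["fx"],(v-c["cy"])/c["fy"],np.ones(u.shape)],-1)@c["W"][:3,:3].T
    X=o+Rr*((.074-o[2])/Rr[...,2])[...,None]
    px=c["pixels"].astype(int); d=np.hypot(X[...,0]-p0[0],X[...,1]-p0[1])<r
    m=d&(px[...,0]>px[...,2]+50)&(px[...,0]>120)
    n,l,s,ce=cv2.connectedComponentsWithStats(m.astype(np.uint8)); k=1+np.argmax(s[1:,4])
    mm=(l==k).astype(np.uint8); h=cv2.convexHull(np.argwhere(mm)[:,::-1].astype(np.int32)); full=np.zeros_like(mm); cv2.fillPoly(full,[h],1)
    dark=(full>0)&(px.sum(-1)<170)
    C=X[full>0][:,:2].mean(0); w=np.sqrt(full.sum()) 
    out=[C.round(4),int(full.sum()),np.ptp(X[full>0][:,:2],axis=0).round(4)]
    if dark.sum()>8:
        q=X[dark][:,:2]; e,V=np.linalg.eigh(np.cov((q-q.mean(0)).T)); out+=["slot",q.mean(0).round(4),int(dark.sum()),np.degrees(np.arctan2(V[1,1],V[0,1])).round(1),(np.sqrt(e)*3.46).round(4)]
    return out
E
python3 - <<'E'
from h import *
for s in("wrist18","wrist17","wrist16","scene18","top0","scene0"):
    try: print(s,plug(load(s)))
    except Exception as ex: print(s,ex)
E
python3 -m creep '{"translation":[[0,0,20],[-20,40,20],[-35,80,20],[-50,120,20],[-65,160,20]],"yaw":[0,0,0.1,0.2,0.3],"gripper":[0,0,0,0,0]}'
python3 -m creep '{"translation":[[-15,40,0],[-25,80,0],[-32,120,0],[-38,160,0],[-40,180,0]],"yaw":[0.12,0.24,0.36,0.48,0.6],"gripper":[0,0,0,0,0]}'
python3 - <<'E'
from h import *
c=snap("wrist","wrist19")
print(ctrl.get_obs()["ee_pos"],ctrl.get_obs()["eef_rot"])
E
```

```text
wrist18 [array([0.5903, 0.0303]), 500, array([0.027 , 0.0281]), 'slot', array([0.5899, 0.0295]), 30, np.float64(77.9), array([0.0039, 0.0103])]
wrist17 [array([0.5904, 0.0272]), 2477, array([0.0266, 0.0222]), 'slot', array([0.5901, 0.0294]), 243, np.float64(80.6), array([0.0046, 0.0103])]
wrist16 [array([0.5899, 0.0236]), 1589, array([0.026 , 0.0152]), 'slot', array([0.5898, 0.0268]), 138, np.float64(72.9), array([0.0046, 0.0058])]
scene18 [array([0.5905, 0.031 ]), 63, array([0.0274, 0.0286])]
top0 [array([0.588, 0.03 ]), 106, array([0.0256, 0.0255])]
scene0 [array([0.5905, 0.031 ]), 63, array([0.0274, 0.0286])]
time_s: 19.57
ee_pos: [0.4687, 0.1082, 0.3076]
eef_rot: [3.123, 0.011, 1.725]
force: [1.2, 0.9, 1.1]
grip_width: 0.0938
time_s: 19.98
ee_pos: [0.4276, 0.2909, 0.307]
eef_rot: [3.124, 0.01, 2.333]
force: [0.3, 0.2, -0.3]
grip_width: 0.0939
[0.4275645  0.29219975 0.30672073] [3.12414276 0.00972242 2.34343199]
```

View pics/wrist19.png

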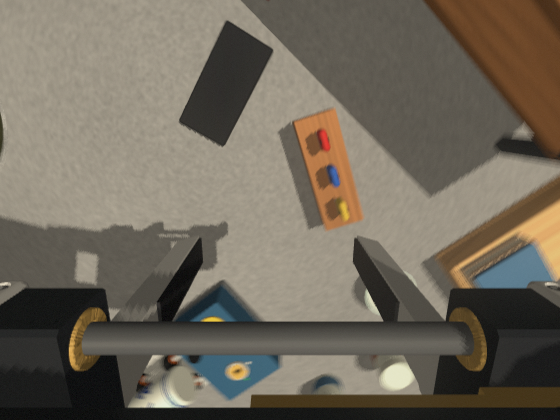

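```bash

cat >> h.py <<'E'
def red(c,z=.076,p0=(.44,.37),r=.06):
    v,u=np.mgrid[:420,:560]; o=c["W"][:3,3]; Rr=np.stack([(u-c["cx"])/c["fx"],(v-c["cy"])/c["fy"],np.ones(u.shape)],-1)@c["W"][:3,:3].T
    X=o+Rr*((z-o[2])/Rr[...,2])[...,None]; P=pts(c)
    px=c["pixels"].astype(int); m=(np.hypot(X[...,0]-p0[0],X[...,1]-p0[1])<r)&(px[...,0]>100)&(px[...,0]>3*px[...,1])&(px[...,0]>3*px[...,2])
    t=m&(P[...,2]>.070); q=P[t][:,:2]
    e,V=np.linalg.eigh(np.cov((q-q.mean(0)).T)); rc=cv2.minAreaRect((q*1000).astype(np.float32))
    return int(m.sum()),int(t.sum()),q.mean(0).round(4),np.degrees(np.arctan2(V[1,1],V[0,1])).round(1),(np.sqrt(e)*3.46).round(4),rc,np.percentile(P[m][:,2],[2,50,98]).round(4)
E
python3 - <<'E'
from h import *
for s in("wrist19","top0","scene18"): print(s,red(load(s)))
c=load("wrist19");P=pts(c);z=P[...,2];g=(z>.041)&(z<.049)&(np.hypot(P[...,0]-.478,P[...,1]-.345)<.1);print(cv2.minAreaRect((P[g][:,:2]*1000).astype(np.float32)))
E
```

```text
wrist19 (119, 119, array([0.437 , 0.3702]), np.float64(177.1), array([0.0147, 0.0295]), ((408.3672790527344, 363.9885559082031), (80.2044448852539, 17.60373306274414), 12.795425415039062), array([0.0741, 0.077 , 0.0788]))
top0 (33, 32, array([0.4373, 0.3661]), np.float64(148.6), array([0.0073, 0.024 ]), ((437.43524169921875, 366.56414794921875), (7.508981704711914, 23.431447982788086), 52.8507194519043), array([0.0716, 0.0782, 0.0826]))
scene18 (25, 20, array([0.4419, 0.369 ]), np.float64(150.1), array([0.0082, 0.0255]), ((441.80419921875, 368.14324951171875), (8.499011993408203, 21.9908447265625), 66.67095947265625), array([0.0595, 0.0752, 0.0811]))
((480.70025634765625, 346.07745361328125), (56.31243133544922, 160.09295654296875), 60.957000732421875)
```

```bash

python3 -m creep '{"translation":[[4,25,0],[8,50,-30],[11,77,-70],[11,77,-110],[11,77,-140]],"yaw":[0.1,0.2,0.29,0.29,0.29],"gripper":[0,0,0,0,0]}' 20
python3 -m creep '{"translation":[[0,0,0],[0,0,0]],"yaw":[0,0],"gripper":[60,90]}' 20
python3 - <<'E'
from h import *
o=ctrl.get_obs();print(o["ee_pos"],o["eef_rot"]);c=snap("wrist","wrist20");
try: print(red(c,r=.03))
except Exception as e: print(e)
E
```

```text
time_s: 20.45
ee_pos: [0.4381, 0.3691, 0.1632]
eef_rot: [3.127, 0.009, 2.635]
force: [1.4, -0.1, -0.7]
grip_width: 0.0938
time_s: 20.62
ee_pos: [0.4378, 0.368, 0.162]
eef_rot: [3.131, 0.007, 2.634]
force: [0.1, 0.9, 0.4]
grip_width: 0.0844
[0.43784403 0.36803155 0.16196006] [3.1308563  0.00697678 2.63437826]
(267, 267, array([0.4371, 0.3698]), np.float64(149.1), array([0.0079, 0.0293]), ((409.98248291015625, 385.6252746582031), (8.287555694580078, 91.2435302734375), 60.695823669433594), array([0.0746, 0.0771, 0.0787]))
```

```bash

python3 -m creep '{"translation":[[0,1.5,-20],[0,1.5,-50],[0,1.5,-75],[0,1.5,-88],[0,1.5,-92]],"yaw":[0,0,0,0,0],"gripper":[120,150,170,170,170]}' 20
python3 -m creep '{"translation":[[0,0,0],[0,0,0],[0,0,0]],"yaw":[0,0,0],"gripper":[170,170,170]}' 20
```

```text
time_s: 21.08
ee_pos: [0.4393, 0.37, 0.0728]
eef_rot: [3.126, 0.009, 2.634]
force: [0.1, -0.3, -0.5]
grip_width: 0.047
time_s: 21.33
ee_pos: [0.4403, 0.3705, 0.0751]
eef_rot: [3.124, 0.01, 2.633]
force: [0.6, 0.5, -0.1]
grip_width: 0.0319
```

```bash

python3 -m creep '{"translation":[[-2,-1,-3],[-2,-1,-5],[-2,-1,-5]],"yaw":[0,0,0],"gripper":[170,170,170]}' 20
python3 -m creep '{"translation":[[0,0,0],[0,0,0],[0,0,0],[0,0,0],[0,0,0]],"yaw":[0,0,0,0,0],"gripper":[255,255,255,255,255]}' 30
python3 -m creep '{"translation":[[0,0,0],[0,0,0]],"yaw":[0,0],"gripper":[255,255]}' 40
```

```text
time_s: 21.58
ee_pos: [0.4383, 0.3695, 0.0702]
eef_rot: [3.123, 0.01, 2.633]
force: [0.3, 1.0, 0.0]
grip_width: 0.0313
time_s: 22.0
ee_pos: [0.4381, 0.3693, 0.0702]
eef_rot: [3.124, 0.01, 2.633]
force: [-0.3, -1.4, 2.3]
grip_width: 0.0096
time_s: 22.17
ee_pos: [0.4382, 0.3693, 0.0702]
eef_rot: [3.124, 0.01, 2.633]
force: [-0.2, -0.7, 1.4]
grip_width: 0.01
```

```bash

python3 -m creep '{"translation":[[0,0,8],[0,0,25],[0,0,50],[0,0,85],[0,0,120]],"yaw":[0,0,0,0,0],"gripper":[255,255,255,255,255]}' 40
python3 -m creep '{"translation":[[15,-30,0],[30,-65,0],[45,-100,0],[60,-135,0],[75,-165,0]],"yaw":[-0.12,-0.24,-0.36,-0.48,-0.6],"gripper":[255,255,255,255,255]}'
python3 -m creep '{"translation":[[15,-35,0],[30,-70,0],[45,-105,0],[60,-140,0],[75,-172,0]],"yaw":[-0.12,-0.24,-0.36,-0.48,-0.6],"gripper":[255,255,255,255,255]}'
python3 -m creep '{"translation":[[0,0,0],[0,0,0]],"yaw":[0,0],"gripper":[255,255]}'
```

```text
time_s: 22.58
ee_pos: [0.4378, 0.3691, 0.1918]
eef_rot: [3.125, 0.01, 2.633]
force: [0.3, -0.4, -0.5]
grip_width: 0.01
time_s: 23.0
ee_pos: [0.5133, 0.2021, 0.1926]
eef_rot: [3.124, 0.01, 2.027]
force: [-0.3, 0.4, -0.0]
grip_width: 0.0098
time_s: 23.42
ee_pos: [0.5888, 0.028, 0.1934]
eef_rot: [3.123, 0.01, 1.421]
force: [0.0, -0.2, 0.5]
grip_width: 0.0095
time_s: 23.58
ee_pos: [0.5892, 0.0264, 0.1937]
eef_rot: [3.122, 0.01, 1.418]
force: [-0.1, 0.3, 0.4]
grip_width: 0.0098
```

```bash
python3 - <<'E'
from h import *
o=ctrl.get_obs();p=np.array(o["ee_pos"]);print(p)
T=np.array([.1513,.9885]);Y=np.array([-.9885,.1513])
for n in("wrist","scene"):
    c=snap(n,n+"21");P=pts(c);x=(P[...,:2]-p[:2])@T;y=(P[...,:2]-p[:2])@Y
    for a in (.136,.144,.152,.160,.167):
        m=(P[...,2]>a)&(P[...,2]<a+.008)&(abs(x)<.03)&(abs(y)<.03)
        if m.sum()>2: print(n,a,m.sum(),"x",np.percentile(x[m],[0,5,50,95,100]).round(4),"y",np.percentile(y[m],[0,50,100]).round(4))
    px=c["pixels"].astype(int); m=(px[...,0]>90)&(px[...,0]>3*px[...,1])&(px[...,0]>3*px[...,2])&(abs(x)<.04)&(abs(y)<.04)
    if m.any(): print("red",m.sum(),np.percentile(x[m],[0,50,100]),np.percentile(y[m],[0,50,100]),np.percentile(P[m][:,2],[0,100]))
    try: print(plug(c))
    except Exception as e: print(e)
cv2.imwrite("pics/s21.png",np.hstack([cv2.resize(c["pixels"][190:270,260:330],(525,600),interpolation=cv2.INTER_CUBIC)])[:,:,::-1])
E
```

```text
[0.58918635 0.02644613 0.19371583]
wrist 0.144 24 x [0.0043 0.0043 0.0048 0.005  0.0053] y [-0.0034 -0.0016  0.0002]
wrist 0.167 35 x [0.0093 0.0094 0.0107 0.0112 0.0113] y [-0.0088 -0.0015  0.0066]
red 834 [-0.01268745  0.00456658  0.01411777] [-0.00529403 -0.00084012  0.00398844] [0.18055414 0.20293648]
[array([0.5907, 0.0305]), 725, array([0.027 , 0.0278]), 'slot', array([0.5904, 0.0307]), 50, np.float64(81.2), array([0.0046, 0.0096])]
scene 0.144 5 x [-0.0011 -0.001   0.0025  0.0054  0.0058] y [-0.0037 -0.001  -0.0005]
scene 0.152 4 x [0.0024 0.0024 0.0042 0.0058 0.0058] y [-0.0013 -0.001  -0.0009]
red 12 [0.01049156 0.01301002 0.01600526] [-0.00309513 -0.00243226  0.0017114 ] [0.17898056 0.2028005 ]
[array([0.5905, 0.031 ]), 63, array([0.0274, 0.0286])]
```

```bash

python3 -m creep '{"translation":[[0,4.5,-10],[0,4.5,-30],[0,4.5,-48],[0,4.5,-56],[0,4.5,-57]],"yaw":[0,0,0,0,0],"gripper":[255,255,255,255,255]}' 50
python3 -m creep '{"translation":[[0,0,0],[0,0,0],[0,0,0]],"yaw":[0,0,0],"gripper":[255,255,255]}'
```

```text
time_s: 24.1
ee_pos: [0.5875, 0.0344, 0.1347]
eef_rot: [3.126, 0.01, 1.425]
force: [-0.6, -1.4, -0.2]
grip_width: 0.0096
time_s: 24.35
ee_pos: [0.5878, 0.0347, 0.1356]
eef_rot: [3.125, 0.01, 1.425]
force: [0.8, 0.9, -0.1]
grip_width: 0.0095
```

```bash

python3 -m creep '{"translation":[[1.2,-3.7,0],[1.2,-3.7,0],[1.2,-3.7,0]],"yaw":[-0.007,-0.007,-0.007],"gripper":[255,255,255]}'
python3 -m creep '{"translation":[[0,0,-3],[0,0,-6],[0,0,-8],[0,0,-10],[0,0,-12]],"yaw":[0,0,0,0,0],"gripper":[255,255,255,255,255]}'
```

```text
time_s: 24.6
ee_pos: [0.5892, 0.0307, 0.1361]
eef_rot: [3.124, 0.01, 1.418]
force: [0.1, 0.3, 0.2]
grip_width: 0.0099
time_s: 25.02
ee_pos: [0.5892, 0.0307, 0.1237]
eef_rot: [3.124, 0.01, 1.418]
force: [0.1, -0.6, -0.6]
grip_width: 0.0099
```

```bash

python3 -m creep '{"translation":[[0,0,-2],[0,0,-4],[0,0,-6],[0,0,-8],[0,0,-8]],"yaw":[0.02,-0.02,0.02,-0.02,0],"gripper":[255,255,255,255,255]}'
python3 -m creep '{"translation":[[0,0,-2],[0,0,-4],[0,0,-6],[0,0,-8],[0,0,-8]],"yaw":[0.03,-0.03,0.03,-0.03,0],"gripper":[255,255,255,255,255]}'
```

```text
time_s: 25.43
ee_pos: [0.5893, 0.0301, 0.1158]
eef_rot: [3.123, 0.011, 1.417]
force: [-0.4, -4.2, 2.9]
grip_width: 0.0098
time_s: 25.85
ee_pos: [0.5898, 0.0301, 0.1088]
eef_rot: [3.122, 0.01, 1.415]
force: [-0.8, -1.6, 2.7]
grip_width: 0.0097
```

```bash

python3 -m creep '{"translation":[[0,0,-2],[0,0,-4],[0,0,-6],[0,0,-8],[0,0,-9]],"yaw":[0.03,-0.03,0.03,-0.03,0],"gripper":[255,255,255,255,255]}'
python3 -m creep '{"translation":[[0,0,-1],[0,0,-2],[0,0,-3],[0,0,-4],[0,0,-4]],"yaw":[0.03,-0.03,0.03,-0.03,0],"gripper":[255,255,255,255,255]}'
```

```text
time_s: 26.27
ee_pos: [0.5901, 0.0302, 0.1017]
eef_rot: [3.12, 0.01, 1.414]
force: [-7.9, -0.7, 20.6]
grip_width: 0.0095
time_s: 26.68
ee_pos: [0.5901, 0.03, 0.0989]
eef_rot: [3.12, 0.011, 1.412]
force: [-7.5, -1.8, 14.2]
grip_width: 0.0099
```

```bash

python3 -m creep '{"translation":[[-0.5,0,-1],[-0.5,0,-2],[-0.5,0,-3],[-0.5,0,-3],[-0.5,0,-3]],"yaw":[0.04,-0.03,0.04,-0.03,0.006],"gripper":[255,255,255,255,255]}' 60
python3 - <<'E'
from h import *
o=ctrl.get_obs();p=np.array(o["ee_pos"]);print(p,o["force"],o["moment"])
T=np.array([.1513,.9885]);Y=np.array([-.9885,.1513]);c=snap("wrist","wrist22");P=pts(c);x=(P[...,:2]-p[:2])@T;y=(P[...,:2]-p[:2])@Y;px=c["pixels"].astype(int)
m=(px[...,0]>90)&(px[...,0]>3*px[...,1])&(px[...,0]>3*px[...,2])&(abs(x)<.025)&(abs(y)<.02)
print("red",m.sum(),np.percentile(P[m][:,2],[0,2,50,98,100]).round(4))
for r in((.009,.0112),(.0115,.013),(.014,.017)):
    m=(x>r[0])&(x<r[1])&(abs(y)<.004)&(P[...,2]<.11); print(r,m.sum(),np.percentile(P[m][:,2],[5,50,95]).round(4) if m.any() else 0)
c=load("wrist21");p=np.array([.5892,.0264,.1937]);P=pts(c);x=(P[...,:2]-p[:2])@T;y=(P[...,:2]-p[:2])@Y;px=c["pixels"].astype(int)
m=(px[...,0]>90)&(px[...,0]>3*px[...,1])&(px[...,0]>3*px[...,2])&(abs(x)<.025)&(abs(y)<.02)
print("red21 rel TCP",m.sum(),(np.percentile(P[m][:,2],[0,2,50,98,100])-p[2]).round(4))
E
```

```text
time_s: 27.1
ee_pos: [0.5901, 0.03, 0.0987]
eef_rot: [3.118, 0.01, 1.416]
force: [-10.1, -0.9, 28.3]
grip_width: 0.0094
[0.59011873 0.03003796 0.09869751] [-10.07012012  -0.89232494  28.34562642] [-0.42810618  2.33644644 -0.02207387]
red 852 [0.0848 0.0884 0.1052 0.1071 0.1079]
(0.009, 0.0112) 110 [0.0733 0.1032 0.1065]
(0.0115, 0.013) 142 [0.0735 0.0963 0.1054]
(0.014, 0.017) 78 [0.0703 0.0734 0.0748]
red21 rel TCP 834 [-0.0131 -0.0095  0.0065  0.0082  0.0092]
```

```bash

python3 -m creep '{"translation":[[0,0,0.5],[0,0,0.5],[0,0,0.5],[0,0,0.5],[0,0,0.5]],"yaw":[-0.08,-0.18,-0.28,-0.38,-0.48],"gripper":[255,255,255,255,255]}' 60
python3 -m creep '{"translation":[[0,0,0],[0,0,0],[0,0,0],[0,0,0],[0,0,0]],"yaw":[-0.1,-0.2,-0.3,-0.4,-0.5],"gripper":[255,255,255,255,255]}'
```

```text
time_s: 27.57
ee_pos: [0.5898, 0.0303, 0.0996]
eef_rot: [3.119, 0.011, 0.941]
force: [-5.1, 1.7, 6.5]
grip_width: 0.0097
time_s: 27.98
ee_pos: [0.5899, 0.0305, 0.0996]
eef_rot: [3.119, 0.01, 0.438]
force: [0.3, 0.6, 1.6]
grip_width: 0.0097
```

```bash

python3 -m creep '{"translation":[[0,0,-0.5],[0,0,-1],[0,0,-1],[0,0,-1],[0,0,-1]],"yaw":[-0.1,-0.2,-0.3,-0.4,-0.48],"gripper":[255,255,255,255,255]}'
python3 -m creep '{"translation":[[0,0,0],[0,0,-0.5],[0,0,-0.5]],"yaw":[-0.03,-0.06,-0.06],"gripper":[255,255,255]}'
python3 - <<'E'
from station import ctrl
o=ctrl.get_obs();print(o["moment"],o["force"],o["eef_rot"],o["qpos"])
E
```

```text
time_s: 28.4
ee_pos: [0.5902, 0.0305, 0.0995]
eef_rot: [3.119, 0.009, -0.045]
force: [-1.9, -0.2, 7.4]
grip_width: 0.0097
time_s: 28.65
ee_pos: [0.5902, 0.0305, 0.0995]
eef_rot: [3.119, 0.009, -0.105]
force: [-2.6, -0.6, 6.8]
grip_width: 0.0095
[-0.06841828  0.66569001  0.06801239] [-2.58429671 -0.59818631  6.75981357] [ 3.11900004  0.00912012 -0.10518512] [-1.08087202e-03  5.22580088e-01  1.51451337e+00 -2.39579587e-02
  1.11603121e+00  1.68544562e+00]
```

```bash

python3 -m creep '{"translation":[[0,0,-0.5],[0,0,-0.5],[0,0,-0.5]],"yaw":[-0.03,-0.05,-0.05],"gripper":[255,255,255]}'
python3 - <<'E'
from h import *
o=ctrl.get_obs();p=np.array(o["ee_pos"]);print(o["moment"],o["force"],o["eef_rot"],p)
c=snap("wrist","wrist23");P=pts(c);px=c["pixels"].astype(int)
m=(px[...,0]>90)&(px[...,0]>3*px[...,1])&(px[...,0]>3*px[...,2])&(np.hypot(P[...,0]-p[0],P[...,1]-p[1])<.022)
q=P[m][:,:2];e,V=np.linalg.eigh(np.cov((q-q.mean(0)).T));print("key angle",np.degrees(np.arctan2(V[1,1],V[0,1])),np.percentile(P[m][:,2],[2,98]))
# overlay crop of TCP surroundings
Pc=np.linalg.inv(c["W"])@np.array([p[0],p[1],.074,1]);u=int(c["fx"]*Pc[0]/Pc[2]+c["cx"]);v=int(c["fy"]*Pc[1]/Pc[2]+c["cy"]);print(u,v)
s=snap("scene","scene23")
a=cv2.resize(c["pixels"],(560,420));b=cv2.resize(s["pixels"][190:270,225:340],None,fx=2,fy=2.25,interpolation=cv2.INTER_CUBIC)
im=np.zeros((600,560,3),np.uint8);im[:420]=a;im[420:600,:230]=b;cv2.imwrite("pics/f23.png",im[:,:,::-1])
for n in("scene",): gap(n,"sc24")
E
```

```text
time_s: 28.9
ee_pos: [0.5903, 0.0305, 0.0995]
eef_rot: [3.119, 0.009, -0.154]
force: [-3.6, -0.9, 6.4]
grip_width: 0.0098
[-0.10461112  0.6817189   0.10646751] [-3.59095789 -0.94801787  6.42089772] [ 3.11907456  0.00886125 -0.15438456] [0.59028362 0.03054153 0.09953865]
key angle 170.02532126277487 [0.08858264 0.10799358]
276 246
scene foot 58 [0.0542 0.0548 0.055 ] head 117 [0.0798 0.0803 0.0827]
  x-0.05 n33 y [-0.0196  0.0154] ztop 0.1058
  x-0.03 n53 y [-0.0217  0.0147] ztop 0.1063
  x-0.01 n18 y [-0.014  -0.0005] ztop 0.1046
  x0.03 n11 y [-0.0232 -0.0031] ztop 0.1044
```

```bash

python3 -m creep '{"translation":[[0,0,-0.3],[0,0,-0.3],[0,0,-0.3]],"yaw":[-0.03,-0.05,-0.05],"gripper":[255,255,255]}'
python3 -c "
from station import ctrl
o=ctrl.get_obs();print(o['moment'],o['force'],o['eef_rot'],o['ee_pos'])"
python3 -m creep '{"translation":[[0,0,-0.3],[0,0,-0.3],[0,0,-0.3]],"yaw":[-0.03,-0.05,-0.05],"gripper":[255,255,255]}'
python3 -c "
from station import ctrl
o=ctrl.get_obs();print(o['moment'],o['force'],o['eef_rot'],o['ee_pos'])"
```

```text
time_s: 29.3
ee_pos: [0.5903, 0.0305, 0.0995]
eef_rot: [3.119, 0.009, -0.203]
force: [-2.4, -1.0, 5.1]
grip_width: 0.0099
[-0.09222906  0.60985065  0.13740714] [-2.36072799 -1.00546438  5.08234169] [ 3.11911151  0.00881426 -0.20317491] [0.59028797 0.03053527 0.0995432 ]
time_s: 29.55
ee_pos: [0.5903, 0.0305, 0.0995]
eef_rot: [3.119, 0.009, -0.253]
force: [-2.6, -1.0, 5.9]
grip_width: 0.0096
[-0.11898036  0.59289973  0.07471778] [-2.59732093 -0.99087319  5.91694917] [ 3.11912533  0.0087892  -0.25335521] [0.59028696 0.03053144 0.09950689]
```

```bash
cat > k.py <<'E'
from h import *
def run(s,p,take=False):
    if take: c=snap("wrist",s)
    c=load(s);P=pts(c);px=c["pixels"].astype(int)
    m=(px[...,0]>90)&(px[...,0]>3*px[...,1])&(px[...,0]>3*px[...,2])&(np.hypot(P[...,0]-p[0],P[...,1]-p[1])<.022)&(P[...,2]>p[2]+.004)
    q=P[m][:,:2];r=cv2.minAreaRect((q*1000).astype(np.float32));e,V=np.linalg.eigh(np.cov((q-q.mean(0)).T));print(s,m.sum(),"key angle",np.degrees(np.arctan2(V[1,1],V[0,1])).round(2),r,np.percentile(P[m][:,2],[50,98]).round(4))
o=ctrl.get_obs();p=np.array(o["ee_pos"])
run("wrist21",np.array([.5892,.0264,.1937]));run("wrist22",np.array([.5901,.0300,.0987]));run("wrist23",p);run("wrist25",p,True)
for i in range(8): o=ctrl.get_obs();ctrl.camera("wrist");print(np.round(o["moment"],3),end=" ")
print(o["qpos"],o["tau"])
E
python3 k.py
```

```text
wrist21 680 key angle 80.79 ((589.8786010742188, 26.887779235839844), (26.4317626953125, 9.268587112426758), 80.79314422607422) [0.2005 0.202 ]
wrist22 668 key angle 80.75 ((590.7689208984375, 30.364673614501953), (27.155282974243164, 8.918201446533203), 79.70411682128906) [0.1055 0.1072]
wrist23 678 key angle 170.94 ((591.0923461914062, 30.7720947265625), (9.21579360961914, 27.148883819580078), 79.67343139648438) [0.1065 0.1081]
wrist25 673 key angle 166.75 ((594.8740234375, 29.614200592041016), (9.979119300842285, 33.34843826293945), 79.07686614990234) [0.1065 0.1081]
[-0.104  0.606  0.148] [-0.113  0.603  0.095] [-0.084  0.581  0.118] [-0.142  0.504  0.08 ] [-0.047  0.606  0.093] [-0.084  0.597  0.091] [-0.08   0.591  0.093] [-0.092  0.619  0.078] [-0.00195316  0.52399538  1.51231664 -0.02183195  1.11946238  1.8303727 ] [  0.41442608 -59.25583005 -31.11256242   0.19486785  -0.82311887
   0.11157969]
```

```bash

python3 -m creep '{"translation":[[0,0,-1],[0,0,-2],[0,0,-2]],"yaw":[0,0,0],"gripper":[255,255,255]}'
python3 -m creep '{"translation":[[0,0,-1],[0,0,-1.5],[0,0,-1.5]],"yaw":[-0.02,-0.04,-0.04],"gripper":[255,255,255]}'
python3 -c "
from station import ctrl
import numpy as np
for i in range(4): o=ctrl.get_obs();ctrl.camera('top');print(np.round(o['moment'],3),np.round(o['force'],1),o['eef_rot'][2],o['ee_pos'][2])"
python3 -m creep '{"translation":[[0,0,-1],[0,0,-1.5],[0,0,-1.5]],"yaw":[-0.02,-0.04,-0.04],"gripper":[255,255,255]}'
python3 -c "
from station import ctrl
import numpy as np
for i in range(4): o=ctrl.get_obs();ctrl.camera('top');print(np.round(o['moment'],3),np.round(o['force'],1),o['eef_rot'][2],o['ee_pos'][2])"
```

```text
time_s: 30.25
ee_pos: [0.5905, 0.0305, 0.0989]
eef_rot: [3.119, 0.008, -0.251]
force: [-6.9, -2.0, 15.6]
grip_width: 0.0097
time_s: 30.5
ee_pos: [0.5905, 0.0305, 0.0989]
eef_rot: [3.119, 0.008, -0.291]
force: [-9.0, -2.4, 17.9]
grip_width: 0.0099
[-0.173  1.931  0.075] [-9.  -2.4 17.9] -0.29087828931041515 0.09894502845676725
[-0.119  1.969  0.096] [-8.4 -1.2 17.7] -0.2898966783877863 0.09894307714658772
[-0.127  1.914  0.096] [-8.6 -1.4 16.9] -0.28961573971568844 0.09893753896676312
[-0.106  1.91   0.125] [-8.8 -1.  17.7] -0.2895748691243245 0.09893541865068504
time_s: 30.95
ee_pos: [0.5905, 0.0305, 0.0989]
eef_rot: [3.119, 0.007, -0.33]
force: [-8.5, -2.1, 17.5]
grip_width: 0.0094
[-0.185  1.979  0.236] [-8.5 -2.1 17.5] -0.3295275109076816 0.09892447119572538
[-0.192  1.986  0.203] [-8.5 -1.4 17.1] -0.3285834766959703 0.09894638041500609
[-0.153  1.977  0.176] [-8.6 -1.4 18.1] -0.32833248853607944 0.09894789419021029
[-0.152  1.99   0.139] [-9.1 -1.6 17.6] -0.32824734550144186 0.09891183794295544
```

```bash

python3 -m creep '{"translation":[[0,0,-0.5],[0,0,-0.5],[0,0,-0.5]],"yaw":[-0.02,-0.04,-0.04],"gripper":[255,255,255]}'
python3 -c "
from station import ctrl
import numpy as np
for i in range(5): o=ctrl.get_obs();ctrl.camera('top');print(np.round(o['moment'],3),np.round(o['force'],1),o['eef_rot'][2],o['ee_pos'][2])"
python3 k.py | grep wrist25
```

```text
time_s: 31.4
ee_pos: [0.5904, 0.0304, 0.099]
eef_rot: [3.119, 0.007, -0.368]
force: [-6.1, -1.7, 10.6]
grip_width: 0.0096
[-0.083  1.329  0.255] [-6.1 -1.7 10.6] -0.36835998958344707 0.09902543333289844
[-0.132  1.321  0.23 ] [-5.6 -1.9 10.4] -0.36743004914087285 0.09901731487522177
[-0.12   1.307  0.268] [-5.1 -0.7 11.3] -0.3672243794517347 0.09905496089672743
[-0.159  1.37   0.24 ] [-6.  -1.4 10.2] -0.3671093963759653 0.09902004277613619
[-0.13   1.274  0.249] [-6.2 -2.3 11. ] -0.3670399818039378 0.09903652487644196
wrist25 694 key angle 161.47 ((595.0555419921875, 29.272262573242188), (9.50972843170166, 33.516483306884766), 72.63409423828125) [0.106  0.2029]
```

```bash
python3 -c "
from h import *
gap('scene','end'); print(ctrl.hand_in())"
```

```text
scene foot 72 [0.054  0.0546 0.0552] head 136 [0.0804 0.0809 0.0822]
  x-0.05 n32 y [-0.0205  0.015 ] ztop 0.1079
  x-0.03 n52 y [-0.0213  0.0182] ztop 0.1064
  x-0.01 n25 y [-0.0149  0.0013] ztop 0.1064
  x0.01 n33 y [-0.022  -0.0046] ztop 0.1073
  x0.03 n19 y [-0.0198 -0.0025] ztop 0.1059
the job is handed in; nothing more can be done
None
```

I laid the vase on the four rollers, foot towards the drive head, and let go of it. I then worked the red key home in the switch, turned it clockwise to its stop and handed in still gripping it there, at about 32 s.

**Vase:** I tipped it on the bench by its neck, then re-gripped it at the middle and carried it to the cradle. By the depth images after release it lay level with its top at 104 mm, as expected. The foot was about 25 mm from the drive head, so it was centred to about 1–2 mm. A last scene image before hand-in agreed, though with fewer vase points in view.

**Setbacks with the vase:** A first try at tipping it by its body only slid it on the bench. When re-gripping the neck I moved before the fingers had closed, which tipped it partly the wrong way; I set it upright again.

**Key:** It seated at the expected height, and a 28 N push moved it no further. At the end I was still pressing down with about 10 N at 60 N grip.

**Turn:** The tool turned about 1.78 rad and the key about 1.73 rad, against a stop at 1.5. I put the rest down to play in the slot and give in the pads. The resisting torque levelled at about 0.10 N m, then climbed to 0.25 N m, above the spring's 0.14, so I take the plug to be at its stop. I never saw the plug's own angle.

**Not checked:** The viewer refused the last picture I wanted, so the final checks are numbers only. I did not measure the other keys and objects again; no move went near them except the grasp beside the blue key.

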